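# Seat the mirror in the three-point nest of the inspection stage

### The job

Load the round mirror on the inspection stage: push it by its black rim, flat along the stage plate, until it is snug against both steel locating pins, and only then swing the clamp fully closed behind it, so that the two pins and the clamp's white spring tip hold it at three points of its rim. Do not touch the glass, and leave the other things on the bench and the stage where they are.

Things in the scene. Friction and masses are not known exactly. Their poses are not given: they have to be found in the camera images.
- stage: low black XY stage, fixed, with a flat aluminium plate (270 x 280 mm, top 60 mm above the bench). Origin on the bench right below nest_home; x points from the loading side to the pins, y left, z up. Along these axes the plate spans x -185 to 85, y -140 to 140 mm; a dark window 62 mm wide is flush in it at home. Two micrometer heads stick out below plate level, on the -y and +x sides
- nest_home (a point): point on the plate's top face where the centre of the mirror's underside lies when the mirror touches both pins
- pin_left: fixed steel locating pin, 16 mm in diameter, standing 18 mm up from the plate (a low flange 25 mm across and 3 mm tall round its foot). Origin: centre of its foot on the plate, 58 mm from nest_home, 50 degrees to the left (+y) of the stage's x axis
- pin_right: the other, identical pin, 58 mm from nest_home, 50 degrees to the right (-y) of the stage's x axis
- mirror: round mirror in a black cell, 100 mm in diameter, 20 mm tall, about 0.3 kg, lying loose and flat on the plate, glass up, its centre 80 to 120 mm short of home (stage -x), 35 mm right to 10 mm left of it. Origin: centre of its underside. Too wide to grip; pushed at the rim it slides flat at about 1 N. Its turn about its own axis has no meaning
- mirror_glass: the glass of the mirror, a pale blue disc 82 mm across standing 1 mm proud of the cell's top face (21 mm above the plate). Origin: centre of the cell's underside, as for the mirror
- clamp (a joint): angle of the swing clamp about its upright pivot: 0 is fully closed, against a stop; it grows as the arm swings open (clockwise seen from above), at most 2.3, and starts at 1.7 to 2.1. Pivot friction (0.45 N m) holds it wherever it is left, also against its spring tip: about 8 N at the thumb post swings it, 14 N at the end as the spring tip is pressed in
- clamp_hinge (a point): the clamp's pivot axis at the plate's top face, at x = -50, y = +85 mm from nest_home in the stage's axes
- clamp_post (a point): upright black thumb post of the clamp, 14 mm thick (15 at the knurl), 62 mm from the pivot axis, rising from the arm's top (16 mm above the plate) to 50 mm above the plate; this point is on its axis, 38 mm above the plate. Closed, it stands at x -66, y +25 mm from nest_home in stage axes. Below it the blue arm, 14 mm wide, ends in a spring housing, 17 mm thick, 20 mm tall
- clamp_tip: white plastic spring tip of the clamp, 10 mm thick, 11.5 mm above the plate at the arm's end, pointing the way the arm moves as it closes; sticks out 13 mm and can be pressed in 8 mm (2 to 6 N). With the clamp closed behind the seated mirror it bears on the rim opposite the pins, pressed in about 5 mm. Origin: on the arm's centre line, 86 mm from the pivot
- hex_driver: orange-handled hex driver, 126 mm long, lying on the right-hand edge of the stage plate; leave it alone. Origin: on the axis of the handle, at the bottom, 16 mm from the butt end
- dust_cap: round grey plastic dust cap, 108 mm across, 19 mm tall, on the bench; leave it alone. Origin: centre of its underside
- objective: steel microscope objective, 34 mm across, 56 mm tall, standing on the bench; leave it alone. Origin: centre of its underside
- air_blower: red rubber air blower, 66 mm across, 147 mm tall, standing on the bench; leave it alone. Origin: centre of its underside
- wash_bottle: white bottle with a blue cap, 64 mm across, 150 mm tall, standing on the bench; leave it alone. Origin: centre of its underside
- slide_box: flat blue box for slides, 87 x 107 x 34 mm, on the bench; leave it alone. Origin: centre of its underside
- glass_dish: shallow clear glass dish, 100 mm across, 18 mm tall, on the bench; leave it alone. Origin: centre of its underside

How it is judged:
By the outcome, as a careful person would: the job done as asked, in the order asked, and still so for the second after the job is handed in, with the robot touching nothing.
It also fails if it takes over 54 s, if anything falls off the work surface, if the arm or the gripper's body presses on something with over 40 N, if the wrist force passes 120 N, or if a joint passes its speed limit or range.

### The arm

A 6-joint arm with a two-finger parallel gripper is mounted at the origin on the work surface. World frame = base frame: x ahead of the robot, y to its left, z up, the work surface at z = 0. Lengths are in mm, angles in degrees, forces in N, time in s.
With the tool pointing down it reaches from about 350 to 850 mm from the base axis. Payload 8.1 kg.
Tool frame: the origin (TCP) lies between the finger pads; the fingertips stand ahead of it and the grasp point (between the pads) lies 2 mm behind it (nose_length is the z of the fingertips in the tool frame, in mm); z points along the fingers, y is the direction in which the jaws open and shut (so a half turn about z gives the same grasp; the last joint's range is limited). The gripper opens to 85 mm and grips with 20 to 120 N. Pads are 22 mm wide; open, the fingers measure 114 mm over their backs; the gripper's body (76 mm by 85 mm) begins 54 mm behind the grasp point. The pads swing forward as they close: fully open they stand 13 mm farther back than shut.
Start: joints at [-73.247, 7.471, 85.268, -0, 87.261, -4.893], TCP at [221.346, -557.684, 248.292] pointing down, gripper open.
Joint ranges: [-169.43, 169.43], [-51.17, 129.36], [1.28, 143.12], [-76.62, 256.62], [0, 156.53], [-152.29, 152.29]. Speed limits (degrees/s): [136.94, 136.94, 159.86, 180, 180, 180].

### API

Orientations are given as [roll, pitch, yaw] about the fixed x, y, z axes, in that order (R = Rz(yaw) Ry(pitch) Rx(roll)).
In Python, from bench import * gives the robot as it stands.
- The arm moves only by the tool jog_arm, never from a script. Its argument "plan" is a list of rows, each a list of 3 entries, a list of its own where there are three numbers: the turn, a rotation vector about the tool's x, y, z in degrees, then the shift along the tool's x, y, z in m, then the gripper's target within -1 to 1 (fully open at 1, half-way at 0, shut at -1). A call has 1 to 12 rows; each row is the pose to reach, as a shift and turn from the pose commanded when the call began, along the tool's axes at that moment; what a row does not reach only later rows make up. A row lasts 1/8 s, in which the tool goes at most 62.5 mm and 10.7 degrees, less where a joint would pass 70% of its speed; a pose out of reach is approached as far as the arm can. A call with a gripper value outside its range is refused whole. The fingers move at their own pace and stop on an object; "force" is the grip in N (left out, the last holds). Time passes only in rows, so rows that repeat a pose let the fingers close. It gives the time, the measured TCP pose, the force and the opening at its end, in the units of the state.
- sense(): the state, without advancing time (a new reading comes with each control period).
- snapshot(name): name is "scene" or "top" or "wrist"; returns (picture, depth): 384x512x3 uint8, blue, green, red; 384x512 float32, mm along the optical axis (not along the pixel's ray), 0 where there is no reading.
- camera_info(name): a dict with "fov_y" (degrees; the focal length in pixels is half the picture's height over the tangent of half this angle, whatever the lens; pixels are square), "cx", "cy" (the principal point, pixels), "origin" and "orientation" of the camera in the world. Camera axes: x right, y down, z forward; pixel columns grow to the right and rows downward; lengths in mm; the calibration is good to about 2 mm. The wrist camera is an equidistant fisheye: a pixel r from the principal point sees the ray r / f radians off the axis. A picture is of the moment at which its call begins: read the wrist's pose just before it. camera_info takes no time and is no camera call; for the wrist camera it gives the pose at the moment of the call.
- hand_in(): hands the job in, once; it reports no verdict.
The state is a dict: "time": time; "joint_pos": joint angles; "qd": joint speeds; "joint_efforts": joint torques, N m; "tool_pos": TCP position; "tcp_rot": TCP orientation; "ft_force": force on the tool from outside, world axes, zero at the start; "wrist_torque": the same for the moment, N m; "finger_gap": finger opening in mm.
Only numpy, scipy, OpenCV 4.12 (cv2) and the standard library are available. Lean on these libraries where they do the work, as an engineer would, in place of code of your own. Each camera call takes 0.05 s, during which the arm holds its last target.

## Working session

There is one attempt and no reset: what is moved stays moved. The work goes in short steps, Python scripts to look and compute and a tool call to move; the robot and the scene stay as the last step left them, time stands still between calls to the robot, and variables do not carry over. Pictures are saved under pics/ and viewed, and the job is handed in when it is done.

Besides the shell and the picture viewer there is one more tool, called after "Request:" as a command line: name --argument value ..., lists and objects as JSON in quotes. jog_arm: Moves the arm, as the interface text tells. Its arguments: {"type":"object","properties":{"plan":{"type":"array","items":{"type":"array"}},"force":{"type":"number"}},"required":["plan"]}

```bash
ls; mkdir -p pics
python3 - <<'E'
from bench import *
import cv2
print(sense())
for n in ("scene","top"):
    c=camera_info(n);print(n,c)
    p,d=snapshot(n);cv2.imwrite(f"pics/{n}0.png",p)
    import numpy as np
    np.save(f"{n}0.npy",d)
import bench
print([k for k in dir(bench) if not k.startswith('_')])
E
```

```text
pics
{'time': 0.0, 'joint_pos': array([-7.32482140e+01,  7.51417960e+00,  8.53298350e+01, -1.06799275e-03,
        8.72622314e+01, -4.89384461e+00]), 'qd': array([ 0.06279175,  0.0335344 ,  0.04239834, -0.03610856, -0.04269621,
       -0.02006046]), 'joint_efforts': array([ 3.65160973e-03, -5.69396031e+01, -5.00555134e+01,  1.19683018e-04,
        1.51553768e-02,  2.84379769e-05]), 'tool_pos': array([ 221.17407638, -557.18215759,  247.2487654 ]), 'tcp_rot': array([-1.79894050e+02, -8.00104149e-03,  2.16456752e+01]), 'ft_force': array([-0.48493776,  0.02049473, -0.83222208]), 'wrist_torque': array([-0.0490547 ,  0.02772396, -0.02068119]), 'finger_gap': 85.71068586526611}
scene {'fov_y': 45.26304416222176, 'cx': 260.83624945746715, 'cy': 201.2478486973256, 'origin': array([1321.30102436,  599.55632208,  984.26776636]), 'orientation': array([-132.54153609,   -1.04991163,  128.78447216])}
top {'fov_y': 53.17177131398925, 'cx': 256.7696106593716, 'cy': 186.21367268852904, 'origin': array([ 337.83899201,    5.1948069 , 1322.59504184]), 'orientation': array([-171.47716963,   -0.51450646,  -89.97251884])}
['PlanningError', 'camera_info', 'hand_in', 'nose_length', 'sense', 'snapshot']
```

View pics/scene0.png

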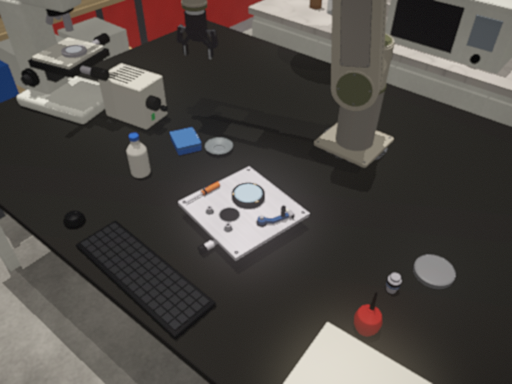

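View pics/top0.png

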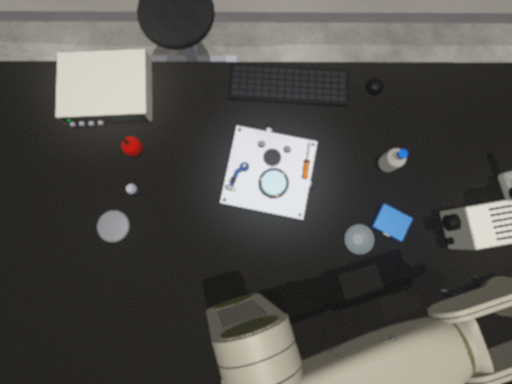

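Run:
```python
import bench
print(bench.nose_length)
import cv2
a=cv2.imread('pics/top0.png')
c=a[90:290,180:380]
cv2.imwrite('pics/topcrop0.png',cv2.resize(c,None,fx=3,fy=3,interpolation=cv2.INTER_CUBIC))
```

```text
17.0
```

View crop.

View pics/topcrop0.png

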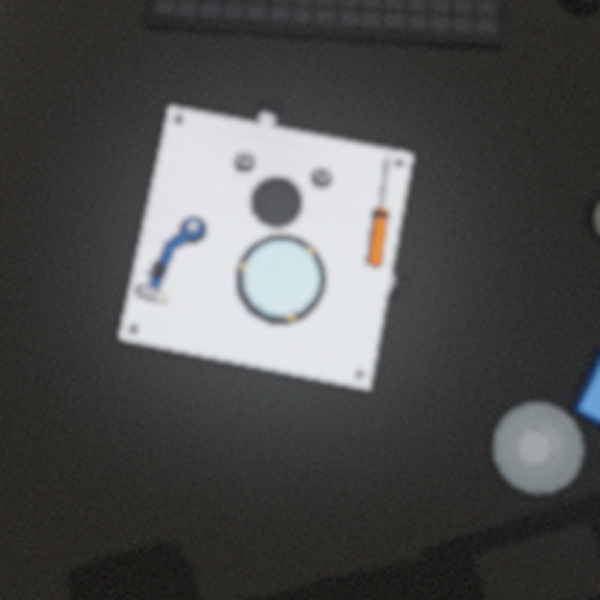

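```bash
cat > h.py <<'E'
import numpy as np, cv2
from scipy.spatial.transform import Rotation as R
def rot(rpy): return R.from_euler('xyz',rpy,degrees=True).as_matrix()
def ray(ci,uv,fish=False,H=384):
    uv=np.atleast_2d(np.asarray(uv,float)); f=H/2/np.tan(np.radians(ci['fov_y']/2))
    dx=(uv[:,0]-ci['cx'])/f; dy=(uv[:,1]-ci['cy'])/f
    if fish:
        r=np.hypot(dx,dy)+1e-12; d=np.c_[np.sin(r)*dx/r,np.sin(r)*dy/r,np.cos(r)]
    else: d=np.c_[dx,dy,np.ones(len(dx))]
    return d@rot(ci['orientation']).T
def onplane(ci,uv,z,fish=False):
    d=ray(ci,uv,fish); o=np.asarray(ci['origin']); t=(z-o[2])/d[:,2]
    return o+d*t[:,None]
def project(ci,P,fish=False,H=384):
    P=np.atleast_2d(P); f=H/2/np.tan(np.radians(ci['fov_y']/2))
    c=(P-np.asarray(ci['origin']))@rot(ci['orientation'])
    if fish:
        rr=np.hypot(c[:,0],c[:,1])+1e-12; th=np.arctan2(rr,c[:,2]); return np.c_[ci['cx']+f*th*c[:,0]/rr,ci['cy']+f*th*c[:,1]/rr]
    return np.c_[ci['cx']+f*c[:,0]/c[:,2],ci['cy']+f*c[:,1]/c[:,2]]
E
cat > m1.py <<'E'
from h import *; from bench import camera_info
for n in ("top","scene"):
    ci=camera_info(n); a=cv2.imread(f'pics/{n}0.png'); d=np.load(f'{n}0.npy')
    g=a.min(2).astype(int); hsv=cv2.cvtColor(a,cv2.COLOR_BGR2HSV)
    m=((g>140)).astype(np.uint8)
    nl,lab,st,ce=cv2.connectedComponentsWithStats(m)
    # component containing plate
    p0=(245,190) if n=="top" else (250,235)
    l=lab[p0[1],p0[0]]; print(n,l,st[l])
    cs,_=cv2.findContours((lab==l).astype(np.uint8),cv2.RETR_EXTERNAL,cv2.CHAIN_APPROX_NONE)
    c=max(cs,key=cv2.contourArea)[:,0,:].astype(float)
    P=onplane(ci,c,60)[:,:2]
    r=cv2.minAreaRect(P.astype(np.float32)); print(r); print(cv2.boxPoints(r))
    # mirror glass
    b=((a[:,:,0].astype(int)-a[:,:,2]>15)&(a[:,:,1]>130)).astype(np.uint8)
    nl,lab,st,ce=cv2.connectedComponentsWithStats(b)
    for i in range(1,nl):
        if st[i,4]>100:
            Y,X=np.nonzero(lab==i); Q=onplane(ci,np.c_[X,Y],81); print('glass?',ce[i],st[i,4],Q.mean(0), Q.max(0)-Q.min(0))
E
python3 m1.py
```

```text
top 72 [ 220  125   98   95 6378]
((582.4766235351562, -48.92140197753906), (288.231689453125, 285.3662414550781), 78.49191284179688)
[[ 413.9099  -161.67384]
 [ 693.5393  -218.60619]
 [ 751.04333   63.83104]
 [ 471.41394  120.76338]]
glass? [273.26238532 182.24770642] 545 [537.21979605 -59.94258198  81.        ] [86.39215316 85.44416474  0.        ]
glass? [392.28772379 222.17007673] 782 [ 407.08222708 -444.66436804   81.        ] [1.09744342e+02 1.21334065e+02 2.27373675e-13]
scene 20 [ 178  166  132   92 5282]
((579.1271362304688, -43.70947265625), (283.83990478515625, 273.47467041015625), 78.59207153320312)
[[ 417.02045 -155.77994]
 [ 685.0923  -209.8713 ]
 [ 741.2338    68.36099]
 [ 473.162    122.45236]]
glass? [185.04587156 137.53211009] 218 [ 459.0128991  -402.65753777   81.        ] [9.91299466e+01 1.09896369e+02 2.27373675e-13]
glass? [247.68038741 192.60290557] 413 [538.83909879 -57.92956512  81.        ] [8.23409942e+01 8.34168225e+01 2.27373675e-13]
```

```bash
cat >> h.py <<'E'
S_ang=-11.5
def delta(s,pos,yaw,roll=180.,pitch=0.,cmd=None):
    """shift in tool axes (m) & rotvec (deg) from pose s (pos,rpy) to target"""
    p0,r0=(s['tool_pos'],s['tcp_rot']) if cmd is None else cmd
    R0=rot(r0); Rt=rot([roll,pitch,yaw])
    return R.from_matrix(R0.T@Rt).as_rotvec(degrees=True).round(2), (R0.T@(np.asarray(pos)-p0)/1000).round(4)
E
python3 - <<'E'
from h import *; from bench import *
s=sense(); ci=camera_info('wrist'); print(ci)
R0=rot(s['tcp_rot']); print('cam in tool',R0.T@(ci['origin']-s['tool_pos']), (R0.T@rot(ci['orientation'])).round(3))
print(delta(s,[540,-50,330],168.5),delta(s,[540,-50,330],78.5))
E
```

```text
{'fov_y': 65.70646984690485, 'cx': 254.72057232138712, 'cy': 188.3577528308151, 'origin': array([ 283.19685711, -532.25990303,  373.89016473]), 'orientation': array([ 1.64488115e+02,  7.85856406e-02, -6.83583523e+01])}
cam in tool [  66.82252844   -0.55404642 -126.56222138] [[-0.    -0.964 -0.268]
 [ 1.    -0.     0.   ]
 [-0.    -0.268  0.964]]
(array([-3.0000e-02, -1.3000e-01, -1.4685e+02]), array([ 0.4834, -0.354 , -0.082 ])) (array([ -0.09,  -0.06, -56.85]), array([ 0.4834, -0.354 , -0.082 ]))
```

Request:
jog_arm --plan '[[[0,0,-10],[0.02,-0.02,-0.06],-1],[[0,0,-20],[0.06,-0.05,-0.082],-1],[[0,0,-30],[0.11,-0.08,-0.082],-1],[[0,0,-40],[0.16,-0.115,-0.082],-1],[[0,0,-50],[0.21,-0.15,-0.082],-1],[[0,0,-60],[0.25,-0.185,-0.082],-1],[[0,0,-70],[0.29,-0.22,-0.082],-1],[[0,0,-80],[0.34,-0.25,-0.082],-1],[[0,0,-90],[0.38,-0.28,-0.082],-1],[[0,0,-100],[0.42,-0.31,-0.082],-1],[[0,0,-110],[0.46,-0.335,-0.082],-1],[[0,0,-120],[0.483,-0.354,-0.082],-1]]'

```text
time: 1.6
tool_pos: [540.4, -48.4, 329.6]
tcp_rot: [-180.0, -0.1, 142.1]
ft_force: [-0.4, -0.6, 0.4]
finger_gap: 0.2
```

Run:
```python
from h import *; from bench import *
import bench
s=sense(); ci=camera_info('wrist'); p,d=snapshot('wrist')
cv2.imwrite('pics/w1.png',p); np.save('w1.npy',d); import pickle; pickle.dump(ci,open('w1.pkl','wb'))
cv2.imwrite('pics/w1b.png',cv2.resize(p,(800,600),interpolation=cv2.INTER_CUBIC))
print(s['tool_pos'],s['tcp_rot'],s['joint_pos'],bench.nose_length,s['time'])
```

```text
[540.35287554 -48.44555185 329.59495233] [-1.79984032e+02 -6.15665029e-02  1.42064824e+02] [-1.05475975e+01 -2.52652008e+00  8.71470402e+01  1.42071659e-02
  9.54414908e+01 -6.26110903e+01] 17.0 1.6
```

View pics/w1b.png

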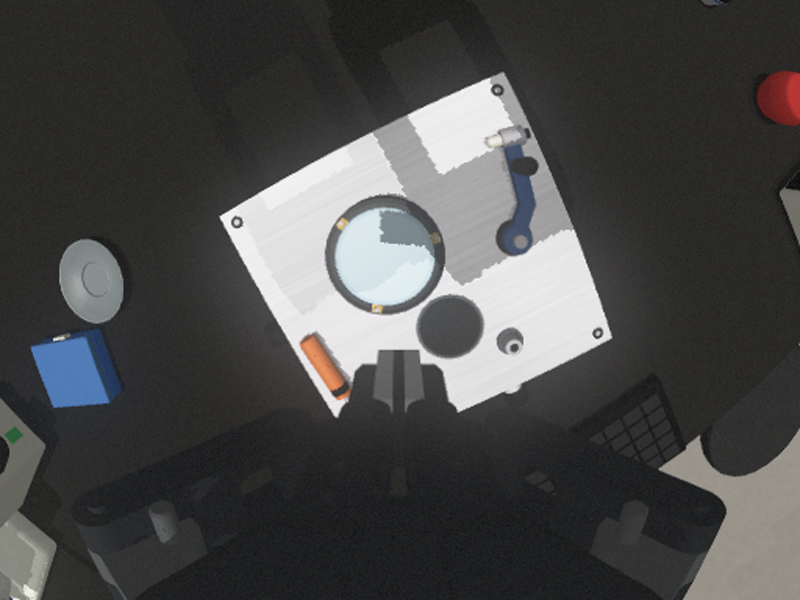

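```bash
cat >> h.py <<'E'
def rectify(p,ci,z,x0,x1,y0,y1,sc=2.,fish=True):
    """image: up = +x world, left = +y ; sc px/mm"""
    xs=np.arange(x1,x0,-1/sc); ys=np.arange(y1,y0,-1/sc)
    X,Y=np.meshgrid(xs,ys,indexing='ij'); uv=project(ci,np.c_[X.ravel(),Y.ravel(),np.full(X.size,z)],fish).astype(np.float32)
    return cv2.remap(p,uv[:,0].reshape(X.shape),uv[:,1].reshape(X.shape),cv2.INTER_CUBIC)
def circfit(P):
    A=np.c_[2*P,np.ones(len(P))]; s=np.linalg.lstsq(A,(P**2).sum(1),rcond=None)[0]
    return s[:2],np.sqrt(s[2]+s[:2]@s[:2])
E
python3 - <<'E'
from h import *; import pickle
p=cv2.imread('pics/w1.png'); ci=pickle.load(open('w1.pkl','rb'))
r=rectify(p,ci,60,400,780,-230,130); cv2.imwrite('pics/r1.png',r); print(r.shape)
# glass
a=p.astype(int)
S=1.5625
def comp(m,seed):
    nl,lab,st,ce=cv2.connectedComponentsWithStats(m.astype(np.uint8)); l=lab[seed[1],seed[0]]; 
    return (lab==l).astype(np.uint8),st[l]
def contour(m):
    cs,_=cv2.findContours(m,cv2.RETR_EXTERNAL,cv2.CHAIN_APPROX_NONE); return max(cs,key=cv2.contourArea)[:,0,:].astype(float)
for nm,m,seed,z in [('glass',(a[:,:,0]-a[:,:,2]>8)&(a.max(2)>80),(240,170),81),('window',a.max(2)<110,(288,209),60)]:
    mm,st=comp(m,seed); c=contour(mm); P=onplane(ci,c,z,True)[:,:2]
    h=cv2.convexHull(P.astype(np.float32))[:,0,:]
    print(nm,st,circfit(P),circfit(h),cv2.minEnclosingCircle(P.astype(np.float32)))
# black cell + glass union: dark ring outer
m=(a.max(2)<110); mm,st=comp(m,(round(330/S),round(260/S))); print(st)
c=contour(mm); print('cell',circfit(onplane(ci,c,80,True)[:,:2]))
for nm,uv,z in [('hinge',(515,240),85),('post top',(525,165),110),('tip',(490,142),71.5),('pinL',(513,347),78)]:
    print(nm,onplane(ci,np.array([uv])/S,z,True))
E
```

```text
(760, 720, 3)
glass [ 214  132   65   64 3216] (array([535.6546333, -60.0873248]), np.float64(41.03770493968114)) (array([535.66974605, -60.05311433]), np.float64(41.52762768673329)) ((535.757568359375, -60.20164108276367), 41.93020248413086)
window [ 268  190   41   39 1214] (array([625.85219957, -56.27254388]), np.float64(28.232286152622496)) (array([625.95673633, -56.150322  ]), np.float64(28.65343592001357)) ((625.9140625, -56.18265914916992), 28.91663932800293)
[208 145  30  54 266]
cell (array([533.44593336, -63.61810944]), np.float64(42.71092043780383))
hinge [[589.61312448  34.55320625  85.        ]]
post top [[540.62062404  71.95059021 110.        ]]
tip [[513.75605285  67.74320206  71.5       ]]
pinL [[670.35373664 -20.08537224  78.        ]]
```

View pics/r1.png

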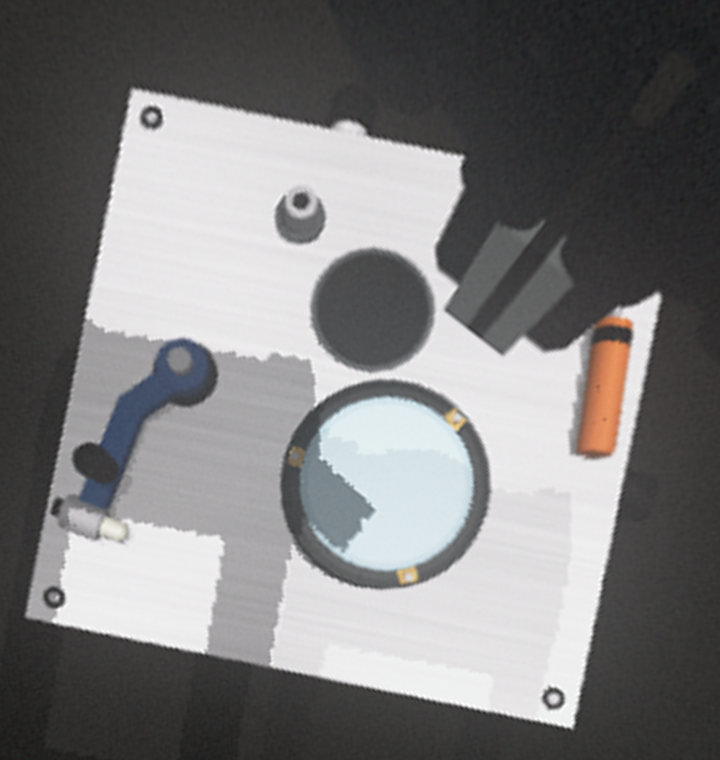

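```bash
cat >> h.py <<'E'
H=np.array([625.6,-56.2]); A=-11.3
def W(sx,sy):
    c,s_=np.cos(np.radians(A)),np.sin(np.radians(A)); return H+np.array([c*sx-s_*sy,s_*sx+c*sy])
def ST(xy):
    c,s_=np.cos(np.radians(A)),np.sin(np.radians(A)); d=np.asarray(xy)[:2]-H; return np.array([c*d[0]+s_*d[1],-s_*d[0]+c*d[1]])
E
python3 - <<'E'
from h import *; from bench import *
s=sense(); print(s['time'],ST([535.7,-60.1]),W(-155,-21.5))
for z in (140,79): print(delta(s,[*W(-155,-21.5),z],168.7))
E
```

```text
1.65 [-87.39306784 -21.43995554] [469.39188582 -46.9115628 ]
(array([  0.11,  -0.08, -26.05]), array([ 0.0562, -0.0446,  0.1894]))
(array([  0.11,  -0.08, -26.05]), array([ 0.0561, -0.0447,  0.2504]))
```

Request:
jog_arm --plan '[[[0,0,-9],[0.02,-0.015,0.04],0.4],[[0,0,-18],[0.04,-0.03,0.085],0.4],[[0,0,-26.5],[0.056,-0.0446,0.13],0.4],[[0,0,-26.5],[0.056,-0.0446,0.17],0.4],[[0,0,-26.5],[0.056,-0.0446,0.19],0.4],[[0,0,-26.5],[0.056,-0.0446,0.19],0.4],[[0,0,-26.5],[0.056,-0.0446,0.19],0.4]]'

```text
time: 2.52
tool_pos: [468.6, -50.9, 141.3]
tcp_rot: [-180.0, 0.1, 168.1]
ft_force: [0.4, 0.3, -0.3]
finger_gap: 59.7
```

```bash
cat > look.py <<'E'
import sys; from h import *; from bench import *; import pickle
n=sys.argv[1]
s=sense(); ci=camera_info('wrist'); p,d=snapshot('wrist')
cv2.imwrite(f'pics/{n}.png',p); np.save(f'{n}.npy',d); pickle.dump((ci,s),open(f'{n}.pkl','wb'))
cv2.imwrite(f'pics/{n}b.png',cv2.resize(p,(768,576),interpolation=cv2.INTER_CUBIC))
print(s['time'],s['tool_pos'].round(2),s['tcp_rot'].round(2),s['ft_force'].round(2),s['finger_gap'],'stage',ST(s['tool_pos']).round(2))
E
python3 look.py w2
```

```text
2.525 [468.62 -50.89 141.28] [-1.8000e+02  6.0000e-02  1.6813e+02] [ 0.39  0.28 -0.25] 59.665861313483795 stage [-154.98  -25.55]
```

View pics/w2b.png

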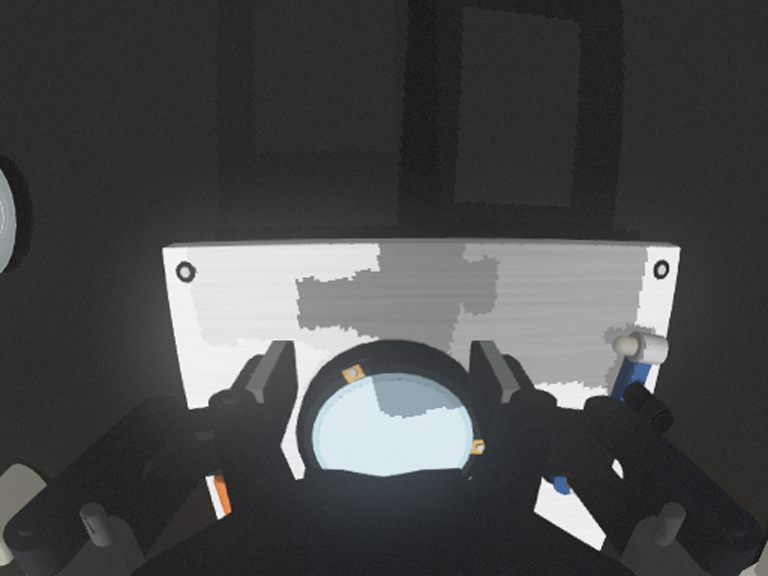

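Run:
```python
from h import *; import pickle
n='w2'; ci,s=pickle.load(open(n+'.pkl','rb')); d=np.load(n+'.npy')
R0=rot(s['tcp_rot'])
for (u,v) in [(190,229),(192,240),(185,240),(178,250),(318,229),(316,240),(324,240),(330,250),(190,300)]:
    r=ray(ci,[[u,v]],True)[0]; zc=r@rot(ci['orientation'])[:,2]
    P=np.asarray(ci['origin'])+r/zc*d[v,u]; print((u,v),d[v,u],(R0.T@(P-s['tool_pos'])).round(1))
Y,X=np.mgrid[215:300,150:360]; uv=np.c_[X.ravel(),Y.ravel()]
r=ray(ci,uv,True); zc=r@rot(ci['orientation'])[:,2]; P=np.asarray(ci['origin'])+r*(d[215:300,150:360].ravel()/zc)[:,None]
T=(P-s['tool_pos'])@R0; m=(np.abs(T[:,1])<50)&(T[:,2]<40)&(T[:,2]>-15)&(np.abs(T[:,0])<16)
for sgn in (1,-1):
    Q=T[m&(T[:,1]*sgn>0)]; print(len(Q)); print(np.percentile(Q,[1,5,50,95,99],axis=0).round(1))
```

```text
(190, 229) 140.92032 [ 12.  -31.4   3.9]
(192, 240) 136.70732 [  8.7 -29.7  -1.4]
(185, 240) 130.47523 [ 11.3 -31.6  -7.1]
(178, 250) 120.67118 [ 11.4 -32.4 -17.3]
(318, 229) 140.5313 [12.2 30.5  3.6]
(316, 240) 141.16322 [ 6.7 29.7  2.7]
(324, 240) 127.9027 [12.5 30.6 -9.4]
(330, 250) 119.2398 [ 12.1  31.2 -18.5]
(190, 300) 241.61723 [-89.3 -56.3  80.3]
943
[[ -9.6  29.4 -14.8]
 [ -7.8  29.6 -14. ]
 [  7.9  30.1  -5. ]
 [ 12.3  42.    7.7]
 [ 12.5  43.1  10.2]]
934
[[ -9.7 -43.2 -14.6]
 [ -7.7 -42.1 -14.1]
 [  7.9 -30.2  -4.8]
 [ 12.3 -29.7   7.5]
 [ 12.5 -29.6  10.5]]
```

Request:
jog_arm --plan '[[[0,0,-0.5],[0,0.004,0.03],0.4],[[0,0,-0.5],[0,0.004,0.055],0.4],[[0,0,-0.5],[0,0.004,0.065],0.4],[[0,0,-0.5],[0,0.004,0.065],0.4],[[0,0,-0.5],[0,0.004,0.065],0.4]]'

```text
time: 3.2
tool_pos: [470.0, -47.1, 76.7]
tcp_rot: [-180.0, 0.1, 168.6]
ft_force: [0.4, 0.4, -0.6]
finger_gap: 60.0
```

```bash
python3 look.py w3
```

```text
3.2 [470.   -47.06  76.71] [-1.8000e+02  1.2000e-01  1.6864e+02] [ 0.36  0.42 -0.58] 59.95784397134065 stage [-154.38  -21.53]
```

View pics/w3b.png

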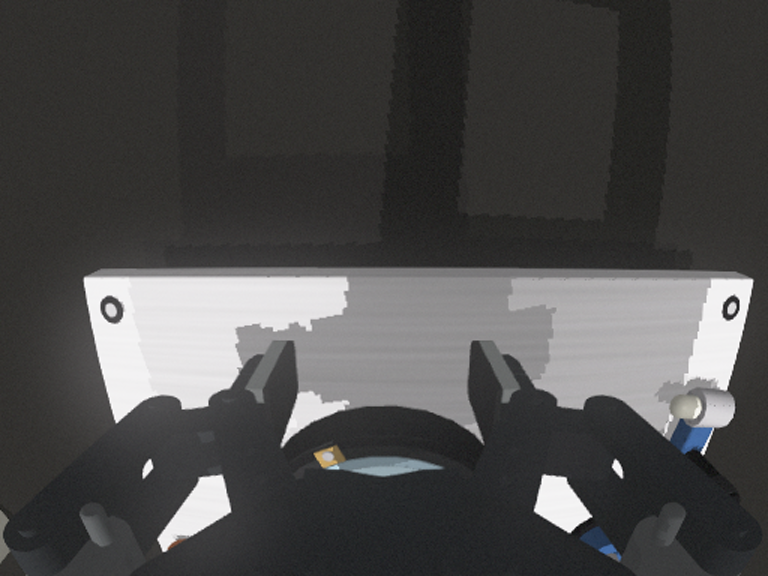

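Request:
jog_arm --plan '[[[0,0,0],[-0.005,0,0],0.4],[[0,0,0],[-0.01,0,0],0.4],[[0,0,0],[-0.014,0,0],0.4],[[0,0,0],[-0.018,0.001,0],0.4],[[0,0,0],[-0.022,0.002,0],0.4],[[0,0,0],[-0.026,0.003,0],0.4],[[0,0,0],[-0.03,0.004,0],0.4],[[0,0,0],[-0.034,0.005,0],0.4],[[0,0,0],[-0.038,0.006,0],0.4],[[0,0,0],[-0.042,0.007,0],0.4]]'

```text
time: 4.5
tool_pos: [511.7, -48.2, 75.2]
tcp_rot: [180.0, -0.0, 168.6]
ft_force: [-1.4, 0.6, 0.0]
finger_gap: 59.8
```

```bash
python3 look.py w4
python3 - <<'E'
from bench import *; import cv2
p,d=snapshot('top'); cv2.imwrite('pics/t4.png',cv2.resize(p[100:260,180:380],None,fx=4,fy=4,interpolation=cv2.INTER_CUBIC)[:600])
E
```

```text
4.5 [511.72 -48.17  75.23] [ 1.8000e+02 -1.0000e-02  1.6864e+02] [-1.36  0.6   0.04] 59.83665911510583 stage [-113.24  -14.44]
```

View pics/w4b.png

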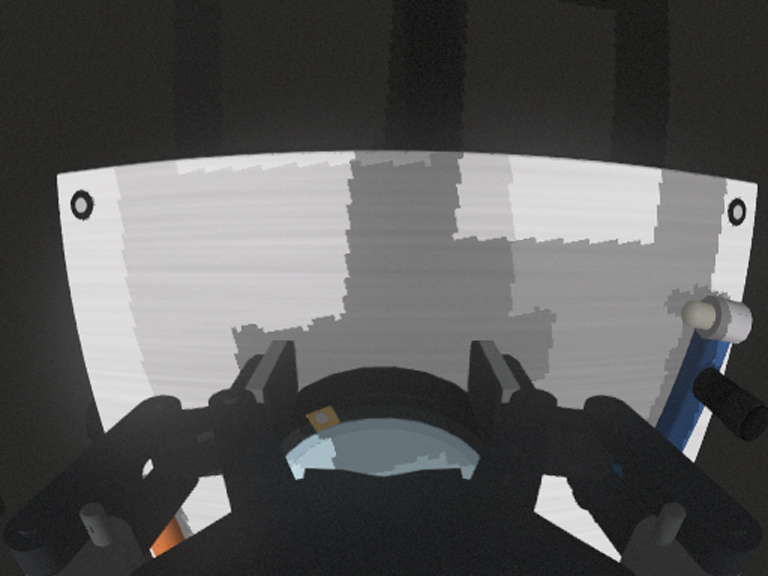

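View pics/t4.png

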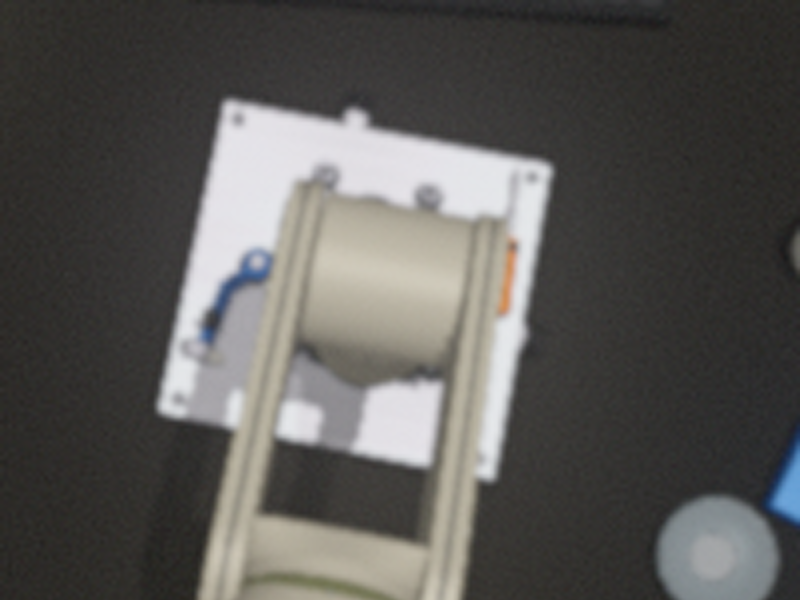

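Request:
jog_arm --plan '[[[0,0,0],[-0.004,0.001,0],0.4],[[0,0,0],[-0.008,0.002,0],0.4],[[0,0,0],[-0.012,0.003,0],0.4],[[0,0,0],[-0.016,0.004,0],0.4],[[0,0,0],[-0.02,0.005,0],0.4],[[0,0,0],[-0.024,0.006,0],0.4],[[0,0,0],[-0.028,0.007,0],0.4],[[0,0,0],[-0.032,0.008,0],0.4],[[0,0,0],[-0.036,0.009,0],0.4],[[0,0,0],[-0.04,0.01,0],0.4],[[0,0,0],[-0.044,0.0115,0],0.4],[[0,0,0],[-0.048,0.013,0],0.4]]'

```text
time: 6.1
tool_pos: [561.4, -44.9, 75.3]
tcp_rot: [-180.0, -0.0, 168.6]
ft_force: [-0.2, 0.4, 0.0]
finger_gap: 59.7
```

```bash
python3 look.py w5
python3 - <<'E'
from bench import *; from h import *
import cv2
p,d=snapshot('scene'); cv2.imwrite('pics/s5.png',cv2.resize(p[140:280,150:340],None,fx=4,fy=4,interpolation=cv2.INTER_CUBIC))
s=sense(); print(s['tool_pos'],ST(s['tool_pos']),s['ft_force'])
E
```

```text
6.1 [561.38 -44.85  75.29] [-180.     -0.    168.65] [-0.22  0.37  0.01] 59.74073946483224 stage [-65.2   -1.46]
[561.64595636 -44.81991857  75.35336226] [-64.94415574  -1.37207359] [ 0.00189064 -0.20683973 -0.26367722]
```

View pics/s5.png

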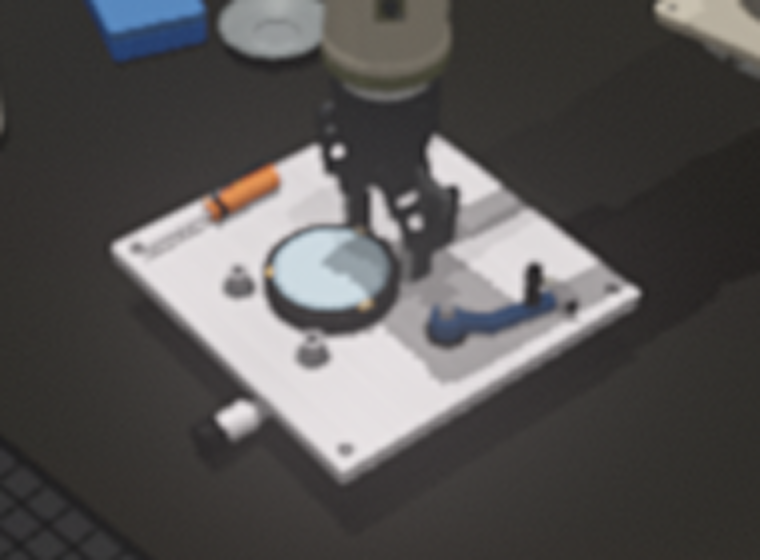

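View pics/w5b.png

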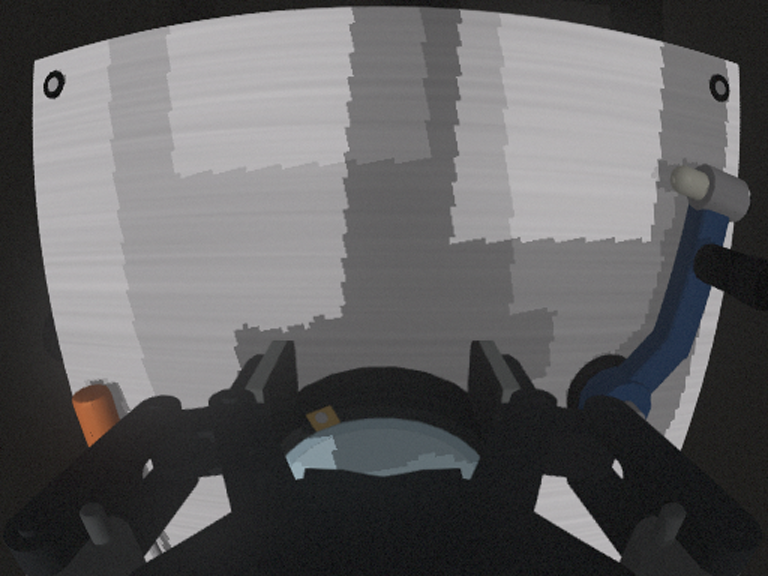

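Request:
jog_arm --plan '[[[0,0,0],[-0.003,0.0007,0],0.4],[[0,0,0],[-0.006,0.0014,0],0.4],[[0,0,0],[-0.008,0.0014,0],0.4],[[0,0,0],[-0.009,0.0014,0],0.4],[[0,0,0],[-0.01,0.0014,0],0.4]]'

```text
time: 6.82
tool_pos: [571.2, -45.5, 75.3]
tcp_rot: [180.0, -0.0, 168.6]
ft_force: [-1.9, 0.0, -0.0]
finger_gap: 59.9
```

Request:
jog_arm --plan '[[[0,0,0],[-0.001,0,0],0.4],[[0,0,0],[-0.001,0,0],0.4]]'

```text
time: 7.08
tool_pos: [572.3, -45.7, 75.3]
tcp_rot: [180.0, 0.0, 168.6]
ft_force: [1.1, 0.0, 0.8]
finger_gap: 59.5
```

Request:
jog_arm --plan '[[[0,0,0],[-0.001,0,0],0.4],[[0,0,0],[-0.001,0,0],0.4]]'

```text
time: 7.32
tool_pos: [573.2, -45.9, 75.3]
tcp_rot: [180.0, 0.0, 168.6]
ft_force: [-1.3, 0.5, -0.1]
finger_gap: 59.9
```

Request:
jog_arm --plan '[[[0,0,0],[-0.001,0,0],0.4],[[0,0,0],[-0.001,0,0],0.4]]'

```text
time: 7.58
tool_pos: [574.2, -46.1, 75.3]
tcp_rot: [180.0, 0.0, 168.6]
ft_force: [0.1, 0.5, 0.1]
finger_gap: 59.4
```

Request:
jog_arm --plan '[[[0,0,0],[-0.001,0,0],0.4],[[0,0,0],[-0.001,0,0],0.4]]'

```text
time: 7.82
tool_pos: [575.2, -46.3, 75.3]
tcp_rot: [180.0, 0.0, 168.6]
ft_force: [-0.9, -0.6, 1.0]
finger_gap: 59.8
```

Run:
```python
from bench import *; from h import *
import cv2
p,d=snapshot('scene'); cv2.imwrite('pics/s6.png',cv2.resize(p[170:250,190:300],None,fx=7,fy=7,interpolation=cv2.INTER_CUBIC))
s=sense(); print(s['tool_pos'],ST(s['tool_pos']),s['ft_force'])
```

```text
[575.22293592 -46.31101271  75.34033193] [-51.33819643  -0.17390557] [-0.63090283  0.27893915  1.20897228]
```

View pics/s6.png

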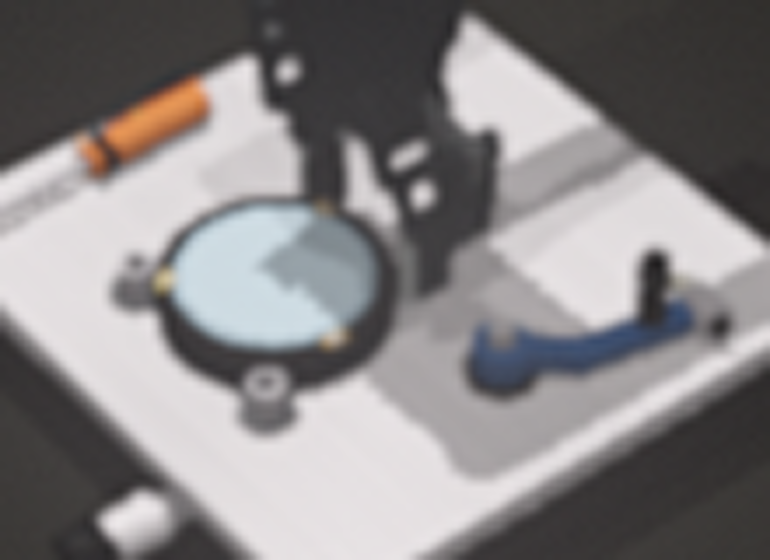

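Request:
jog_arm --plan '[[[0,0,0],[-0.001,0,0],0.4],[[0,0,0],[-0.001,0,0],0.4]]'

```text
time: 8.12
tool_pos: [575.8, -46.3, 75.2]
tcp_rot: [180.0, -0.0, 168.6]
ft_force: [-2.9, 0.8, 1.0]
finger_gap: 59.8
```

Request:
jog_arm --plan '[[[0,0,0],[-0.0005,0,0],0.4],[[0,0,0],[-0.0005,0,0],0.4]]'

```text
time: 8.38
tool_pos: [576.2, -46.2, 75.1]
tcp_rot: [180.0, -0.1, 168.7]
ft_force: [-4.8, 2.6, 2.2]
finger_gap: 59.9
```

Request:
jog_arm --plan '[[[0,0,0],[-0.0005,0,0],0.4],[[0,0,0],[-0.001,0,0],0.4],[[0,0,0],[-0.001,0,0],0.4]]'

```text
time: 8.75
tool_pos: [576.6, -46.2, 75.0]
tcp_rot: [180.0, -0.1, 168.7]
ft_force: [-8.2, 4.0, 5.1]
finger_gap: 59.7
```

Run:
```python
from bench import *; from h import *
import cv2
p,d=snapshot('scene'); cv2.imwrite('pics/s7.png',cv2.resize(p[170:250,190:300],None,fx=7,fy=7,interpolation=cv2.INTER_CUBIC))
s=sense(); print(s['tool_pos'],ST(s['tool_pos']),s['ft_force'],s['wrist_torque'])
```

```text
[576.56062854 -46.24111025  75.05921268] [-50.04013255   0.15675752] [-8.1110263   4.04851985  5.10637374] [0.58852034 1.15888958 0.06851934]
```

View pics/s7.png

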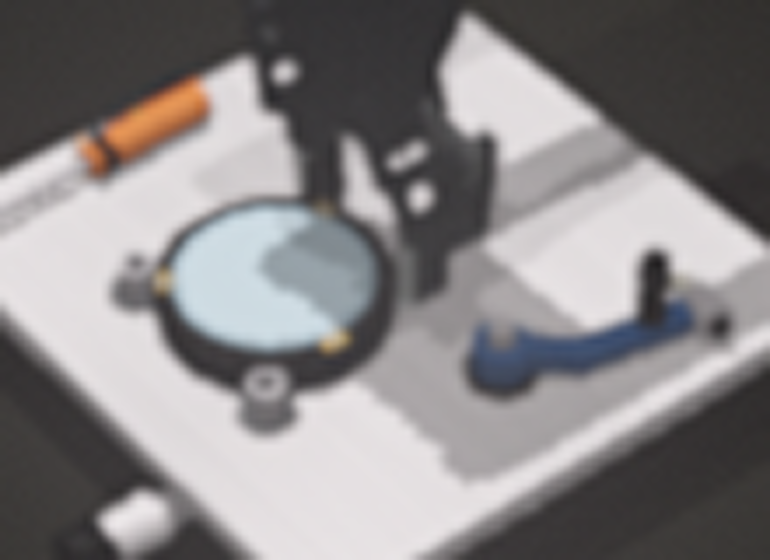

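Request:
jog_arm --plan '[[[0,0,0],[0.002,0,0],0.4],[[0,0,0],[0.005,0,0],0.4],[[0,0,0],[0.012,0,0],0.4],[[0,0,0],[0.03,0,0],0.4],[[0,0,0],[0.06,0,0],0.4],[[0,0,0],[0.09,0,-0.03],0.4],[[0,0,0],[0.1,0,-0.08],0.4],[[0,0,0],[0.1,0,-0.13],-1],[[0,0,0],[0.1,0,-0.17],-1],[[0,0,0],[0.1,0,-0.17],-1]]'

```text
time: 10.05
tool_pos: [481.5, -27.5, 249.8]
tcp_rot: [180.0, 0.5, 168.6]
ft_force: [0.4, -0.4, -1.3]
finger_gap: 5.1
```

```bash
python3 look.py w8
python3 - <<'E'
from bench import *; from h import *
import cv2
p,d=snapshot('scene'); cv2.imwrite('pics/s8.png',cv2.resize(p[170:250,190:300],None,fx=7,fy=7,interpolation=cv2.INTER_CUBIC))
E
```

```text
10.05 [481.5  -27.51 249.75] [179.99   0.47 168.64] [ 0.42 -0.42 -1.3 ] 5.060480520084745 stage [-1.4693e+02 -1.0000e-01]
```

View pics/w8b.png

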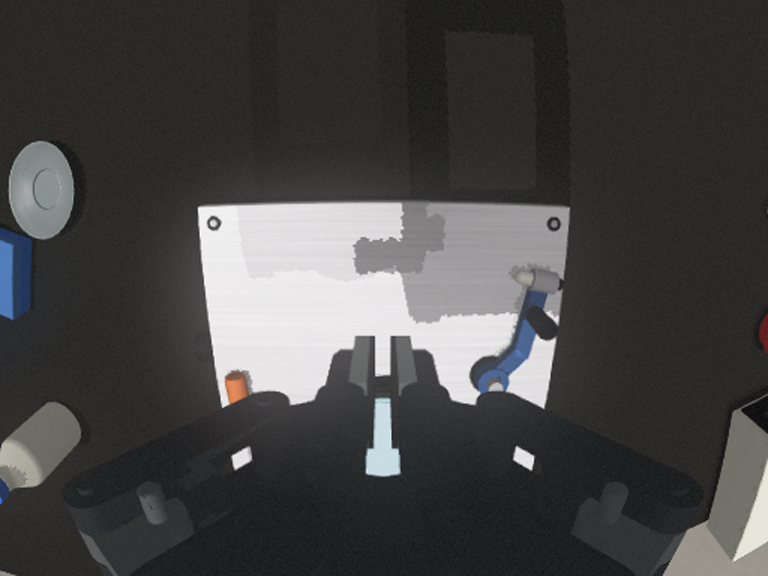

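View pics/s8.png

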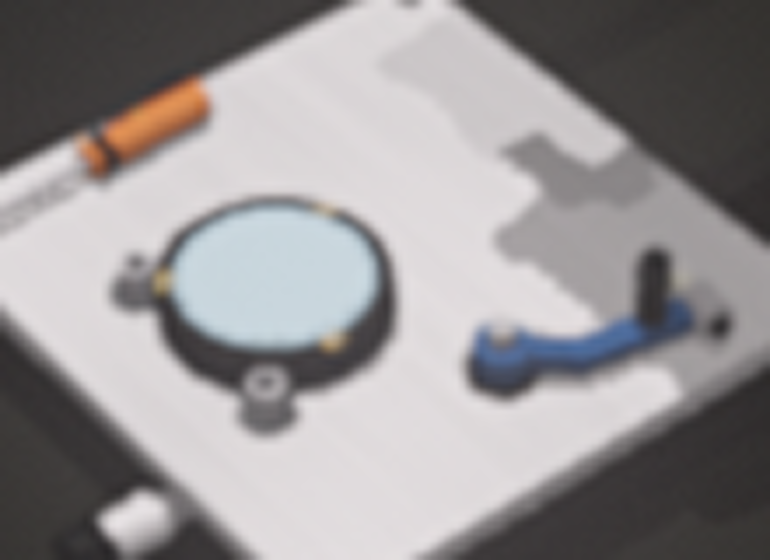

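Run:
```python
from bench import *; from h import *
for n,b,exp in (('scene',(538.84,-57.93),None),('top',(537.22,-59.94),None)):
    p,d=snapshot(n); ci=camera_info(n); a=p.astype(int)
    m=((a[:,:,0]-a[:,:,2]>15)&(a[:,:,1]>130)).astype(np.uint8)
    nl,lab,st,ce=cv2.connectedComponentsWithStats(m)
    for i in range(1,nl):
        if st[i,4]>100:
            Y,X=np.nonzero(lab==i); Q=onplane(ci,np.c_[X,Y],81).mean(0)[:2]; q=Q-np.array(b)+[535.7,-60.1]
            print(n,st[i],Q,'corr',q,'stage',ST(q))
```

```text
scene [171 129  28  18 336] [ 458.14953197 -404.55664675] corr [ 455.00953197 -406.72664675] stage [ -98.59916867 -377.15811247]
scene [215 199  29  21 476] [627.421764   -53.93480067] corr [624.281764   -56.10480067] stage [-1.31133549 -0.1649494 ]
top [374 205  38  35 785] [ 407.13832351 -444.81658825] corr [ 405.61832351 -444.97658825] stage [-139.53798314 -424.34458265]
```

```bash
cat >> h.py <<'E'
def clampTCP(phi,off):
    f=np.radians(phi); P=np.array([-50,85])+62*np.array([np.cos(f),np.sin(f)]); t=np.array([-np.sin(f),np.cos(f)]); q=P-off*t
    return W(*q), phi-90+A, q
E
python3 - <<'E'
from h import *; from bench import *
print(W(-50,85)); dd=np.array([540.62,71.95])-W(-50,85); print(np.hypot(*dd),np.degrees(np.arctan2(dd[1],dd[0]))-A)
s=sense(); xy,yaw,q=clampTCP(158,36); print(xy,yaw,q)
for z in (250,105): print(delta(s,[*xy,z],yaw))
E
```

```text
[593.22468933  36.94955319]
63.18452830281898 157.6622543640825
[561.16945438 101.07803291] 56.7 [-93.99956162 141.60422756]
(array([-1.4000e-01, -9.0000e-02,  1.1194e+02]), array([-0.0557,  0.1418, -0.0065]))
(array([-1.4000e-01, -9.0000e-02,  1.1194e+02]), array([-0.056 ,  0.1419,  0.1385]))
```

Request:
jog_arm --plan '[[[0,0,10],[-0.005,0.014,0],-1],[[0,0,20],[-0.01,0.028,0],-1],[[0,0,30],[-0.015,0.042,0],-1],[[0,0,40],[-0.02,0.056,0],-1],[[0,0,50],[-0.025,0.07,0],-1],[[0,0,60],[-0.03,0.084,0],-1],[[0,0,70],[-0.035,0.098,0],-1],[[0,0,80],[-0.04,0.112,0],-1],[[0,0,90],[-0.045,0.126,0],-1],[[0,0,100],[-0.05,0.136,0],-1],[[0,0,110],[-0.056,0.142,0],-1],[[0,0,112],[-0.056,0.142,0],-1]]'

```text
time: 11.75
tool_pos: [561.7, 101.3, 243.3]
tcp_rot: [-179.9, 0.1, 56.6]
ft_force: [-0.2, -0.0, 0.1]
finger_gap: 0.2
```

```bash
python3 look.py w9;  python3 - <<'E'
from h import *; from bench import *
s=sense(); xy,yaw,q=clampTCP(158,36); print(xy,yaw,q)
for z in (105,): print(delta(s,[*xy,z],yaw))
E
```

```text
11.75 [561.72 101.26 243.3 ] [-1.7986e+02  1.1000e-01  5.6640e+01] [-0.2  -0.03  0.09] 0.16784135812920584 stage [-93.5  141.89]
[561.16945438 101.07803291] 56.7 [-93.99956162 141.60422756]
(array([-0.12,  0.11, -0.05]), array([ 0.000e+00, -1.000e-04,  1.386e-01]))
```

View pics/w9b.png

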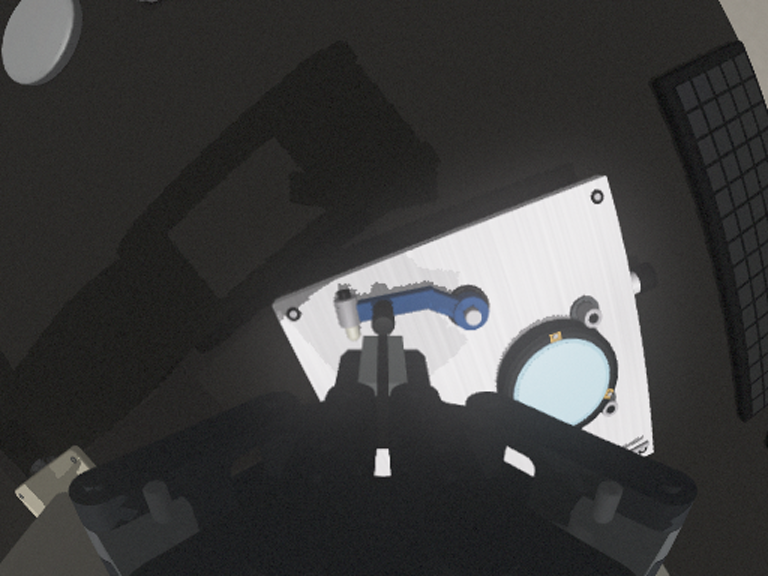

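Run:
```python
from h import *; import pickle
ci,s=pickle.load(open('w9.pkl','rb')); p=cv2.imread('pics/w9.png')
sc=5; r=rectify(p,ci,79,570,690,-120,0,sc)
def px(xy): return (int((0-xy[1])*sc),int((690-xy[0])*sc))
for a,rad,z in ((W(0,0),50,0),(W(37.28,44.43),8,0),(W(37.28,-44.43),8,0)):
    cv2.circle(r,px(a),int(rad*sc),(0,0,255),1)
cv2.imwrite('pics/r9.png',r)
a=p.astype(int); m=((a[:,:,0]-a[:,:,2]>8)&(a.max(2)>80)).astype(np.uint8)
nl,lab,st,ce=cv2.connectedComponentsWithStats(m); l=lab[248,373]; print(st[l])
```

```text
[ 342  225   65   59 2739]
```

View pics/r9.png

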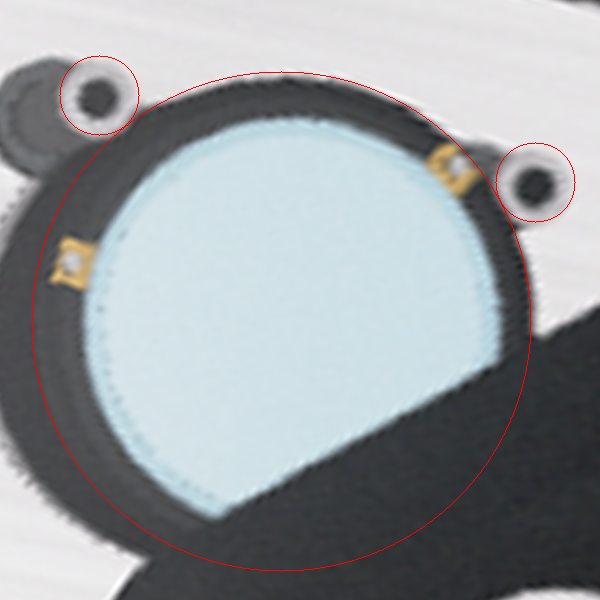

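Request:
jog_arm --plan '[[[0,0,0],[0,0,0.05],-1],[[0,0,0],[0,0,0.1],-1],[[0,0,0],[0,0,0.13],-1],[[0,0,0],[0,0,0.138],-1],[[0,0,0],[0,0,0.138],-1]]'

```text
time: 12.42
tool_pos: [562.2, 100.9, 107.4]
tcp_rot: [-180.0, 0.0, 56.7]
ft_force: [-0.3, -0.3, 0.6]
finger_gap: -0.0
```

```bash
cat > arc.py <<'E'
import sys; from h import *; from bench import *
a0,a1,n,off=float(sys.argv[1]),float(sys.argv[2]),int(sys.argv[3]),float(sys.argv[4])
s=sense(); print(s['time'],s['tool_pos'].round(1),s['tcp_rot'].round(1),s['ft_force'].round(1),ST(s['tool_pos']))
for phi in np.linspace(a0,a1,n):
    xy,yaw,q=clampTCP(phi,off); r,t=delta(s,[*xy,105],yaw); print(round(phi,1),r[2].round(1),t)
E
python3 arc.py 158 200 12 19.5
```

```text
12.425 [562.2 100.9 107.4] [-180.     0.    56.7] [-0.3 -0.3  0.6] [-92.91430453 141.63784551]
158.0 0.0 [-0.0169 -0.001   0.0025]
161.8 -3.8 [-0.0211 -0.0022  0.0025]
165.6 -7.6 [-0.0253 -0.003   0.0025]
169.5 -11.4 [-0.0296 -0.0036  0.0025]
173.3 -15.3 [-0.034  -0.0039  0.0025]
177.1 -19.1 [-0.0383 -0.004   0.0025]
180.9 -22.9 [-0.0426 -0.0037  0.0025]
184.7 -26.7 [-0.0469 -0.0032  0.0025]
188.5 -30.5 [-0.0512 -0.0023  0.0025]
192.4 -34.4 [-0.0553 -0.0012  0.0025]
196.2 -38.2 [-0.0594  0.0002  0.0025]
200.0 -42.0 [-0.0634  0.0019  0.0025]
```

Request:
jog_arm --plan '[[[0,0,0],[-0.008,-0.001,0.002],-1],[[0,0,0],[-0.0165,-0.001,0.002],-1],[[0,0,-3.8],[-0.021,-0.002,0.002],-1],[[0,0,-7.6],[-0.0253,-0.003,0.002],-1],[[0,0,-11.4],[-0.0296,-0.0036,0.002],-1],[[0,0,-15.3],[-0.034,-0.0039,0.002],-1],[[0,0,-15.3],[-0.034,-0.0039,0.002],-1]]'

```text
time: 13.3
tool_pos: [541.1, 75.3, 106.7]
tcp_rot: [179.9, -0.1, 72.0]
ft_force: [1.1, 3.8, 0.9]
finger_gap: -0.1
```

```bash
python3 look.py w10; python3 arc.py 177 210 10 19.5
```

```text
13.3 [541.09  75.26 106.71] [ 1.7988e+02 -1.4000e-01  7.2010e+01] [1.09 3.83 0.86] -0.07156514216579835 stage [-108.63  112.35]
13.35 [541.1  75.3 106.7] [ 1.799e+02 -1.000e-01  7.200e+01] [1.6 4.6 2.6] [-108.62315668  112.37201178]
177.0 -3.7 [-0.0049 -0.0017  0.0017]
180.7 -7.4 [-0.009  -0.0026  0.0017]
184.3 -11.1 [-0.0131 -0.0032  0.0016]
188.0 -14.7 [-0.0172 -0.0035  0.0016]
191.7 -18.4 [-0.0214 -0.0036  0.0016]
195.3 -22.1 [-0.0255 -0.0034  0.0016]
199.0 -25.7 [-0.0297 -0.0029  0.0016]
202.7 -29.4 [-0.0338 -0.0022  0.0016]
206.3 -33.1 [-0.0378 -0.0012  0.0016]
210.0 -36.7 [-0.0418  0.0001  0.0016]
```

View pics/w10b.png

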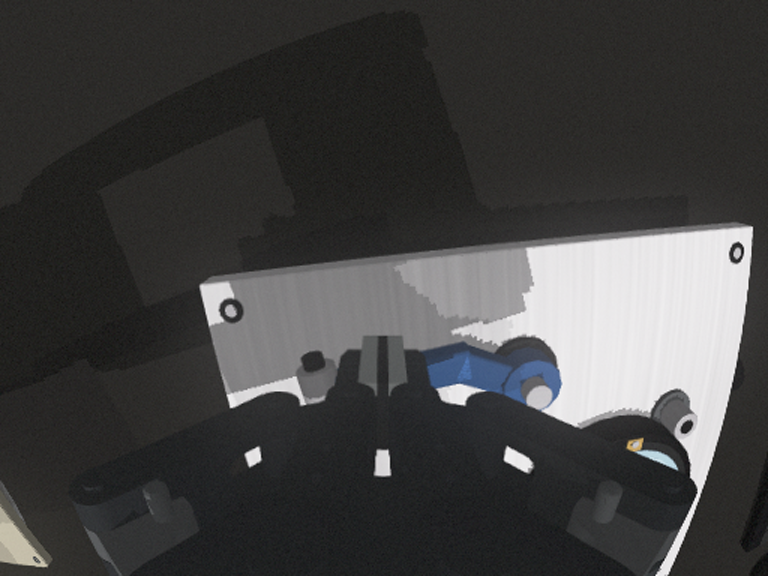

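Request:
jog_arm --plan '[[[0,0,-3.7],[-0.0049,-0.0017,0.001],-1],[[0,0,-7.4],[-0.009,-0.0026,0.001],-1],[[0,0,-11.1],[-0.0131,-0.0032,0.001],-1],[[0,0,-14.7],[-0.0172,-0.0035,0.001],-1],[[0,0,-18.4],[-0.0214,-0.0036,0.001],-1],[[0,0,-22.1],[-0.0255,-0.0034,0.001],-1],[[0,0,-25.7],[-0.0297,-0.0029,0.001],-1],[[0,0,-29.4],[-0.0338,-0.0022,0.001],-1],[[0,0,-33.1],[-0.0378,-0.0012,0.001],-1],[[0,0,-36.7],[-0.0418,0.0001,0.001],-1]]'

```text
time: 14.6
tool_pos: [528.7, 35.9, 106.2]
tcp_rot: [179.8, -0.0, 108.8]
ft_force: [1.6, 7.5, 3.9]
finger_gap: 0.0
```

```bash
python3 look.py w11; python3 arc.py 212 240 9 19.5
```

```text
14.6 [528.68  35.88 106.2 ] [ 1.7978e+02 -4.0000e-02  1.0879e+02] [1.57 7.47 3.87] 0.019854101740047217 stage [-113.08   71.3 ]
14.65 [528.6  35.3 106.1] [179.8  -0.  109. ] [1.5 5.3 3.9] [-113.04292673   70.76348236]
212.0 -1.7 [-0.0019 -0.0009  0.0011]
215.5 -5.2 [-0.0057 -0.0019  0.0011]
219.0 -8.7 [-0.0096 -0.0026  0.0011]
222.5 -12.2 [-0.0136 -0.0031  0.0011]
226.0 -15.7 [-0.0175 -0.0033  0.0011]
229.5 -19.2 [-0.0215 -0.0033  0.0011]
233.0 -22.7 [-0.0255 -0.0031  0.0011]
236.5 -26.2 [-0.0294 -0.0026  0.0011]
240.0 -29.7 [-0.0333 -0.0019  0.0011]
```

View pics/w11b.png

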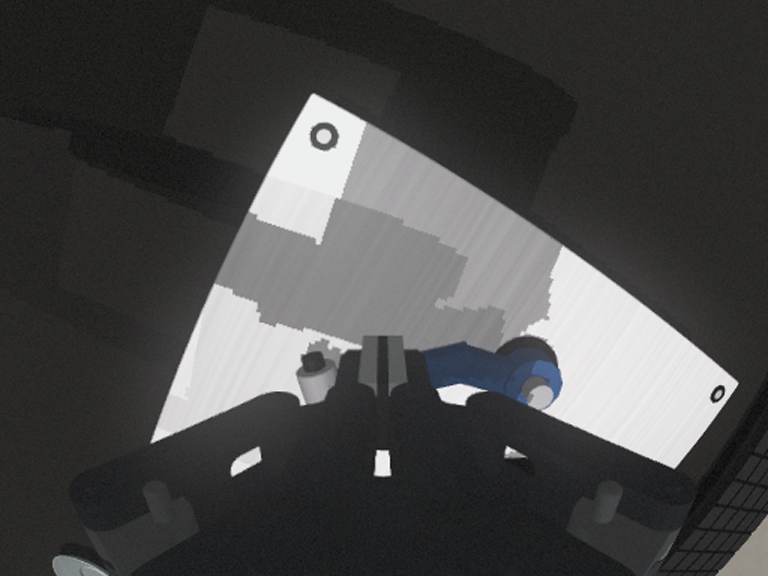

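Request:
jog_arm --plan '[[[0,0,-1.7],[-0.0019,-0.0009,0.001],-1],[[0,0,-5.2],[-0.0057,-0.0019,0.001],-1],[[0,0,-8.7],[-0.0096,-0.0026,0.001],-1],[[0,0,-12.2],[-0.0136,-0.0031,0.001],-1],[[0,0,-15.7],[-0.0175,-0.0033,0.001],-1],[[0,0,-19.2],[-0.0215,-0.0033,0.001],-1],[[0,0,-22.7],[-0.0255,-0.0031,0.001],-1],[[0,0,-26.2],[-0.0294,-0.0026,0.001],-1],[[0,0,-29.7],[-0.0333,-0.0019,0.001],-1]]'

```text
time: 15.78
tool_pos: [536.4, 3.7, 104.4]
tcp_rot: [179.9, -0.0, 138.5]
ft_force: [-3.0, 7.1, 4.3]
finger_gap: -0.3
```

```bash
python3 look.py w12; python3 arc.py 242 258 9 19.5;python3 - <<'E'
from bench import *; from h import *
import cv2
p,d=snapshot('scene'); cv2.imwrite('pics/s12.png',cv2.resize(p[170:250,190:300],None,fx=7,fy=7,interpolation=cv2.INTER_CUBIC))
E
```

```text
15.775 [536.37   3.67 104.41] [ 1.7990e+02 -4.0000e-02  1.3849e+02] [-2.97  7.08  4.35] -0.3490664981229699 stage [-99.23  41.23]
15.825 [536.6   3.2 104.4] [179.9  -0.  138.7] [-2.5  6.6  3. ] [-98.94848847  40.82181899]
242.0 -2.0 [-0.003   0.0001 -0.0006]
244.0 -4.0 [-0.0052 -0.0005 -0.0006]
246.0 -6.0 [-0.0074 -0.001  -0.0006]
248.0 -8.0 [-0.0096 -0.0014 -0.0006]
250.0 -10.0 [-0.0119 -0.0017 -0.0006]
252.0 -12.0 [-0.0141 -0.002  -0.0006]
254.0 -14.0 [-0.0164 -0.0021 -0.0006]
256.0 -16.0 [-0.0186 -0.0022 -0.0006]
258.0 -18.0 [-0.0209 -0.0022 -0.0006]
```

View pics/s12.png

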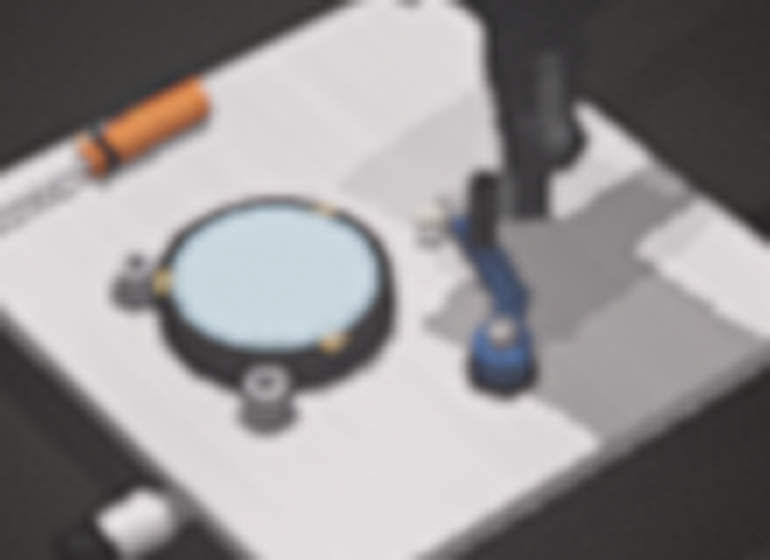

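Request:
jog_arm --plan '[[[0,0,-2],[-0.003,0,0],-1],[[0,0,-4],[-0.0052,-0.0005,0],-1],[[0,0,-6],[-0.0074,-0.001,0],-1],[[0,0,-8],[-0.0096,-0.0014,0],-1],[[0,0,-10],[-0.0119,-0.0017,0],-1],[[0,0,-12],[-0.0141,-0.002,0],-1]]'

```text
time: 16.62
tool_pos: [544.8, -7.7, 104.0]
tcp_rot: [180.0, -0.1, 150.4]
ft_force: [-5.7, 4.3, 5.0]
finger_gap: 0.1
```

```bash
python3 look.py w13; python3 arc.py 252 262 11 19.5
```

```text
16.625 [544.77  -7.7  104.04] [ 1.7999e+02 -9.0000e-02  1.5042e+02] [-5.74  4.32  4.96] 0.12342563703690332 stage [-88.76  31.72]
16.675 [545.   -7.9 104.1] [ 1.800e+02 -1.000e-01  1.505e+02] [-5.   4.1  3.8] [-88.53888561  31.53931066]
252.0 -0.2 [-0.0006  0.0008 -0.0009]
253.0 -1.2 [-0.0017  0.0004 -0.0009]
254.0 -2.2 [-0.0028  0.0001 -0.0009]
255.0 -3.2 [-0.0039 -0.0002 -0.0009]
256.0 -4.2 [-0.005  -0.0004 -0.0009]
257.0 -5.2 [-0.0061 -0.0007 -0.0009]
258.0 -6.2 [-0.0072 -0.0009 -0.0009]
259.0 -7.2 [-0.0083 -0.0011 -0.0009]
260.0 -8.2 [-0.0095 -0.0013 -0.0009]
261.0 -9.2 [-0.0106 -0.0015 -0.0009]
262.0 -10.2 [-0.0117 -0.0017 -0.0009]
```

Request:
jog_arm --plan '[[[0,0,-1.2],[-0.0015,0,0],-1],[[0,0,-2.2],[-0.0025,0,0],-1],[[0,0,-2.2],[-0.0025,0,0],-1]]'

```text
time: 17.05
tool_pos: [546.7, -9.4, 103.8]
tcp_rot: [-180.0, -0.1, 152.6]
ft_force: [-7.1, 1.9, 4.6]
finger_gap: 0.1
```

Request:
jog_arm --plan '[[[0,0,-1],[-0.001,0,0],-1],[[0,0,-1],[-0.0015,0,0],-1],[[0,0,-1],[-0.0015,0,0],-1]]'

```text
time: 17.42
tool_pos: [547.3, -10.0, 103.8]
tcp_rot: [-179.9, -0.2, 153.6]
ft_force: [-10.7, 2.0, 7.8]
finger_gap: 0.1
```

```bash
python3 arc.py 252 262 6 19.5;python3 - <<'E'
from bench import *; from h import *
import cv2
p,d=snapshot('scene'); cv2.imwrite('pics/s14.png',cv2.resize(p[170:250,190:300],None,fx=7,fy=7,interpolation=cv2.INTER_CUBIC))
E
```

```text
17.425 [547.3 -10.  103.8] [-179.9   -0.2  153.6] [-10.7   2.    7.8] [-85.84776542  29.99494329]
252.0 2.8 [ 0.0023  0.0015 -0.0012]
254.0 0.8 [ 0.0002  0.0008 -0.0012]
256.0 -1.2 [-0.002   0.0001 -0.0012]
258.0 -3.2 [-0.0042 -0.0005 -0.0012]
260.0 -5.2 [-0.0064 -0.001  -0.0012]
262.0 -7.2 [-0.0086 -0.0015 -0.0013]
```

View pics/s14.png

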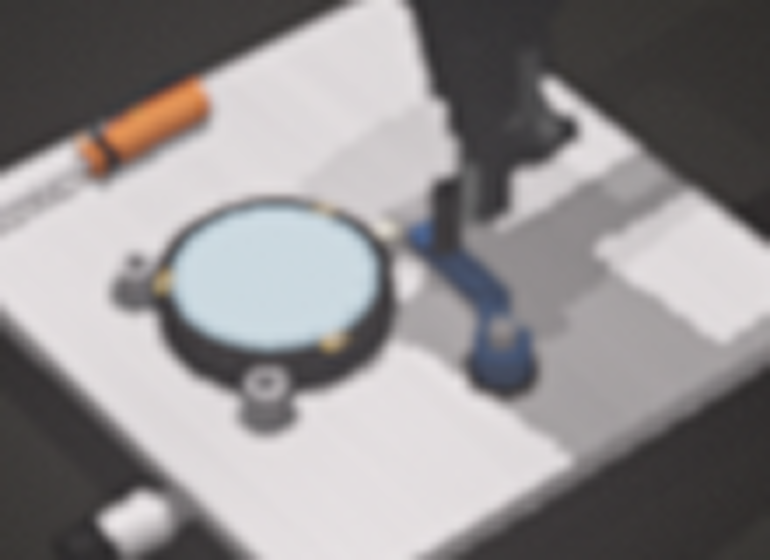

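Request:
jog_arm --plan '[[[0,0,-0.5],[-0.001,0,0],-1],[[0,0,-1],[-0.0015,0,0],-1],[[0,0,-1],[-0.0015,0,0],-1]]'

```text
time: 17.85
tool_pos: [548.3, -10.8, 103.7]
tcp_rot: [-179.9, -0.2, 154.6]
ft_force: [-12.4, 1.4, 8.9]
finger_gap: -0.2
```

Request:
jog_arm --plan '[[[0,0,0],[-0.001,0,0],-1],[[0,0,0],[-0.001,0,0],-1]]'

```text
time: 18.1
tool_pos: [549.1, -11.1, 103.6]
tcp_rot: [-179.9, -0.2, 154.5]
ft_force: [-13.4, 3.1, 8.7]
finger_gap: -0.4
```

Request:
jog_arm --plan '[[[0,0,0],[-0.001,0,0],-1],[[0,0,0],[-0.001,0,0],-1]]'

```text
time: 18.35
tool_pos: [549.8, -11.6, 103.6]
tcp_rot: [-179.9, -0.3, 154.5]
ft_force: [-13.5, 2.5, 8.9]
finger_gap: -0.1
```

Request:
jog_arm --plan '[[[0,0,0],[-0.001,0,0],-1],[[0,0,0],[-0.001,0,0],-1]]'

```text
time: 18.6
tool_pos: [549.9, -11.6, 103.5]
tcp_rot: [-179.9, -0.4, 154.6]
ft_force: [-18.4, 3.4, 12.6]
finger_gap: 0.2
```

Request:
jog_arm --plan '[[[0,0,0],[-0.001,0,0],-1],[[0,0,0],[-0.001,0,0],-1]]'

```text
time: 18.85
tool_pos: [550.0, -11.7, 103.4]
tcp_rot: [-179.9, -0.5, 154.6]
ft_force: [-23.2, 5.3, 17.2]
finger_gap: 0.2
```

```bash
python3 look.py w15
python3 - <<'E'
from bench import *; from h import *
import cv2
p,d=snapshot('scene'); cv2.imwrite('pics/s15.png',cv2.resize(p[170:250,190:300],None,fx=7,fy=7,interpolation=cv2.INTER_CUBIC))
E
```

```text
18.85 [549.99 -11.74 103.43] [-179.85   -0.49  154.56] [-23.21   5.29  17.19] 0.2364961718791833 stage [-82.86  28.78]
```

View pics/s15.png

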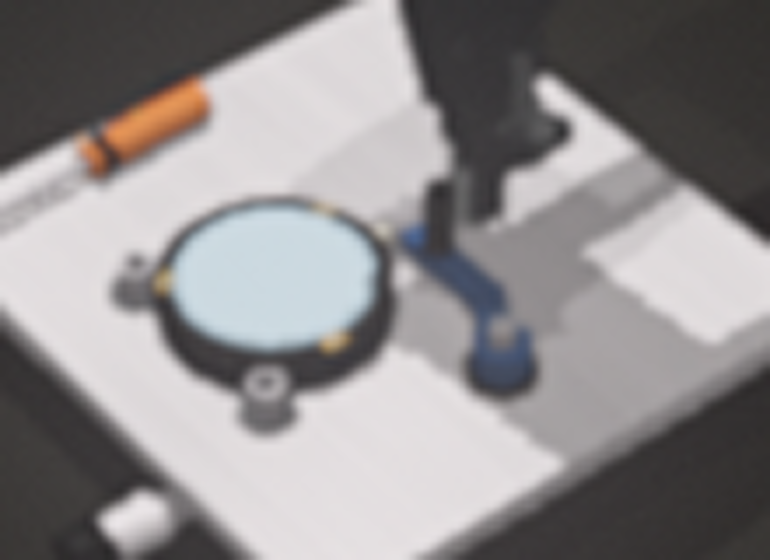

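Request:
jog_arm --plan '[[[0,0,0],[0.003,0,0],-1],[[0,0,0],[0.01,0,0],-1],[[0,0,0],[0.025,0,0],-1],[[0,0,0],[0.045,0,-0.02],-1],[[0,0,0],[0.06,0,-0.07],-1],[[0,0,0],[0.07,0,-0.13],-1],[[0,0,0],[0.08,0,-0.19],-1],[[0,0,0],[0.08,0,-0.23],-1],[[0,0,0],[0.08,0,-0.23],-1]]'

```text
time: 20.08
tool_pos: [483.3, 21.9, 338.4]
tcp_rot: [179.8, 0.5, 154.5]
ft_force: [-0.4, -1.5, -0.7]
finger_gap: -0.1
```

```bash
python3 look.py w16
python3 - <<'E'
from bench import *; from h import *
import cv2
p,d=snapshot('scene'); cv2.imwrite('pics/s16.png',cv2.resize(p[170:250,190:300],None,fx=7,fy=7,interpolation=cv2.INTER_CUBIC))
p,d=snapshot('top'); cv2.imwrite('pics/t16.png',p)
E
```

```text
20.075 [483.35  21.91 338.36] [179.81   0.48 154.55] [-0.45 -1.46 -0.67] -0.11420443616593028 stage [-154.8    48.73]
```

View pics/w16b.png

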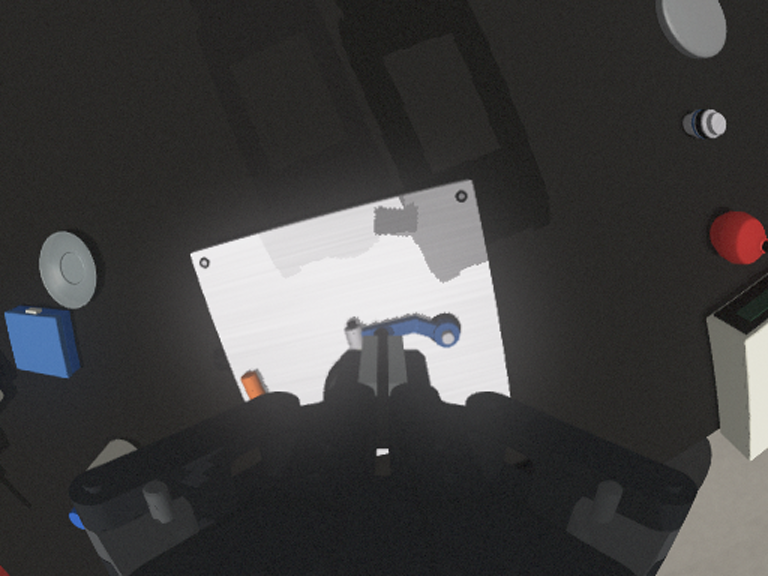

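View pics/s16.png

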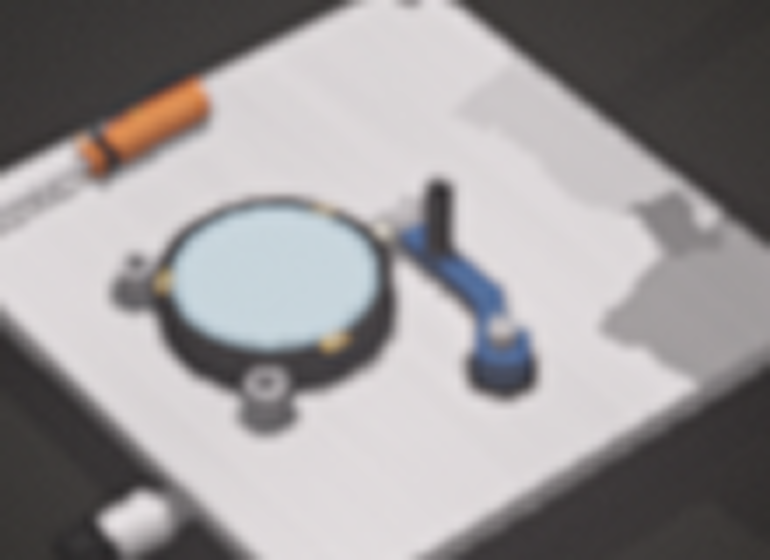

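View pics/t16.png

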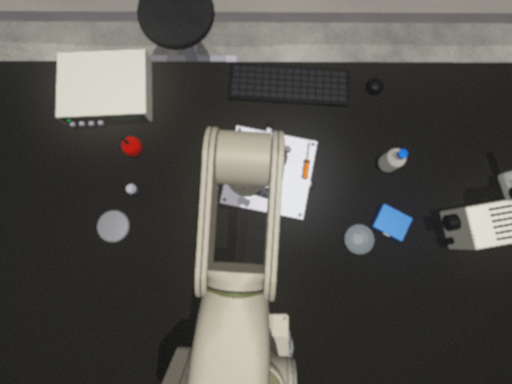

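Run:
```python
from h import *; from bench import *
s=sense(); print(s['tool_pos']); print(delta(s,[*W(110,0),300],168.7))
```

```text
[481.40871105  21.99006637 332.29289407]
(array([ -0.02,  -0.05, -14.16]), array([-0.2705,  0.0183,  0.032 ]))
```

Request:
jog_arm --plan '[[[0,0,-2],[-0.04,0.003,0],-1],[[0,0,-4],[-0.08,0.005,0],-1],[[0,0,-7],[-0.12,0.008,0.01],-1],[[0,0,-9],[-0.16,0.011,0.02],-1],[[0,0,-11],[-0.2,0.014,0.03],-1],[[0,0,-14],[-0.24,0.017,0.032],-1],[[0,0,-14],[-0.27,0.018,0.032],-1],[[0,0,-14],[-0.27,0.018,0.032],-1],[[0,0,-14],[-0.27,0.018,0.032],-1]]'

```text
time: 21.35
tool_pos: [732.6, -77.5, 299.4]
tcp_rot: [180.0, -0.2, 168.5]
ft_force: [0.0, 0.8, 0.1]
finger_gap: 0.2
```

```bash
python3 look.py w17
python3 - <<'E'
from h import *; import pickle
ci,s=pickle.load(open('w17.pkl','rb')); p=cv2.imread('pics/w17.png')
sc=4; r=rectify(p,ci,79,530,680,-120,40,sc)
def px(xy): return (int((40-xy[1])*sc),int((680-xy[0])*sc))
for a,rad in ((W(0,0),50),(W(37.28,44.43),8),(W(37.28,-44.43),8)):
    cv2.circle(r,px(a),int(rad*sc),(0,0,255),1)
cv2.imwrite('pics/r17.png',r)
r=rectify(p,ci,110,530,680,-120,40,sc); cv2.circle(r,px(W(-66,25)),28,(0,0,255),1); cv2.imwrite('pics/r17p.png',r)
E
```

```text
21.35 [732.58 -77.47 299.37] [ 1.8000e+02 -1.7000e-01  1.6854e+02] [0.01 0.75 0.1 ] 0.1684232207957348 stage [1.0908e+02 1.0000e-01]
```

View pics/r17.png

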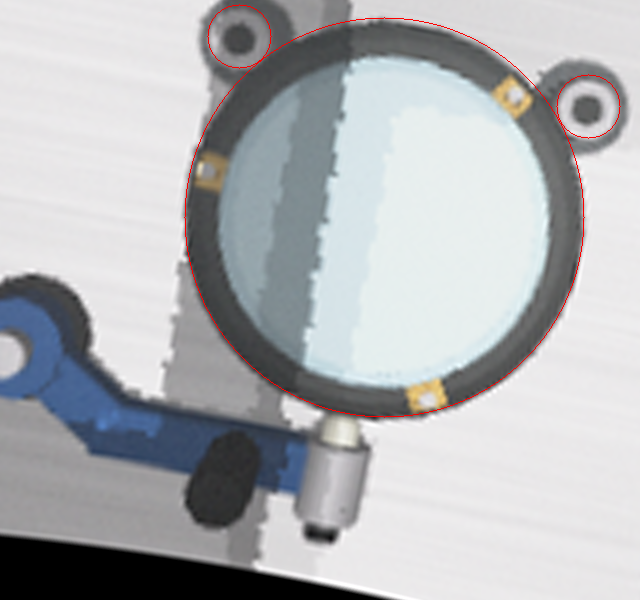

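View pics/r17p.png

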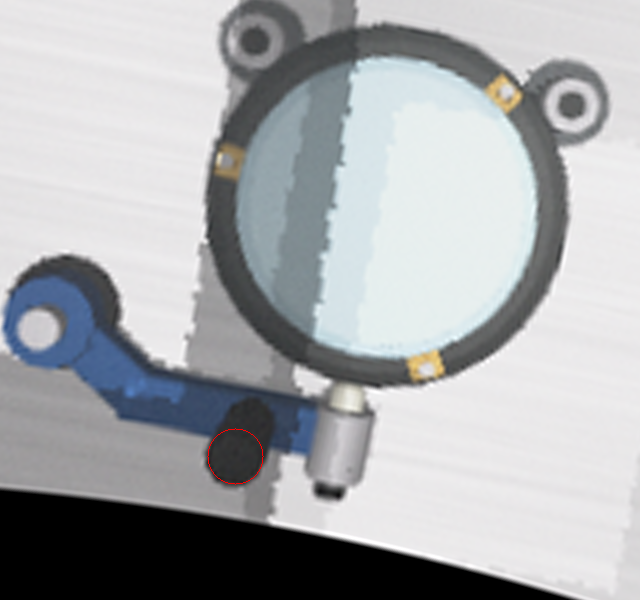

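```bash
python3 -c "
from bench import *
print(hand_in())"
```

```text
the job is handed in; nothing more can be done
None
```

The mirror is seated against both pins, the clamp is fully closed behind it, and I handed the job in at about 21.4 s of the 54 s.

**Mirror:** I pushed it flat along the plate by its black rim, with the half-open fingers as a two-point cradle. I stopped when the reaction reached about 9 N, in a direction consistent with both pins being loaded. I then backed off, and the wrist view still showed the mirror at home before I touched the clamp.

**Clamp:** I swung it by the thumb post with shut fingers until it hit its stop. There the force rose from about 14 N to 24 N (about 29 N including the upward part) with almost no further movement. I then retreated.

**Last wrist view:**
- The mirror rim, both pins and the clamp post all sit within about 1 mm of their expected positions.
- The white tip bears on the rim opposite the pins, and the gripper is clear of everything.
- I saw nothing else moved, judging by eye from the pictures.

**Disagreement:** after seating, the scene camera put the mirror 1.3 mm short of home. That is within its 2 mm calibration, and the wrist camera showed it snug.

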